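Release the solder spool from the square hopper

ROBOT

A 6-joint arm with a two-finger parallel gripper is mounted at the origin on the work surface. World frame = base frame: x ahead of the robot, y to its left, z up, the work surface at z = 0. Lengths are in m, angles in rad, forces in N, time in s.
With the tool pointing down it reaches from about 0.2 to 0.875 m from the base axis. Payload 3.4 kg.
Tool frame: the origin (TCP) lies between the finger pads; the fingertips stand 25 mm ahead of it and the grasp point (between the pads) lies 6 mm ahead of it (r.nose_length is the z of the fingertips in the tool frame, in m); z points along the fingers, x is the direction in which the jaws open and shut, and the axes are right-handed (so a half turn about z gives the same grasp; the last joint's range is limited). The gripper opens to 94 mm and grips with 3 to 60 N. Pads are 16 mm wide; open, the fingers measure 119 mm over their backs; the gripper's body (75 mm by 177 mm) begins 78 mm behind the grasp point.
Start: joints at [-1.298, 0.276, 1.505, -0, 1.361, -0.121], TCP at [0.221, -0.531, 0.23] pointing down, gripper open.
Joint ranges: [-2.89, 2.89], [-0.75, 2.08], [0.22, 2.7], [-1.18, 4.32], [0.11, 2.71], [-2.7, 2.7]. Speed limits (rad/s): [2.57, 2.57, 3.14, 3.14, 3.14, 3.14].

INTERFACE

Orientations are given as a unit quaternion [w, x, y, z].
In Python, from plant import r, gripper_to, inverse_kinematics, vision, models, telemetry gives the robot as it stands. Calls block until the motion is done:
- r.move_to(position, orientation): joint-space move of the TCP to a pose.
- r.move_l(position, rot=None, vel=0.15, guard=None): straight line of the TCP; rot=None keeps the orientation; vel is the mean speed in m/s. With guard (N) it stops when the force on the tool has changed by that much, and returns True; else False.
- r.movej(angles): joint-space move.
- gripper_to(opening, f_grip=None): finger opening in m; f_grip is the grip in N (None keeps the last); returns when the fingers have stopped.
- r.hold(seconds).
- inverse_kinematics(position, orientation): joint angles nearest the present ones, or None.
- vision.snapshot(name): name is "side" or "top" or "wrist"; returns the picture (384x512x3 uint8, red, green, blue); there is no depth.
- vision.get_calibration(name): a dict with "fx", "fy", "cx", "cy" (pixels), "position" and "orientation" of the camera in the world. Camera axes: x right, y down, z forward; pixel columns grow to the right and rows downward; lengths in m; the calibration is good to about 2 mm. A picture is of the moment at which its call begins: read the wrist's pose just before it. get_calibration takes no time and is no camera call; for the wrist camera it gives the pose at the moment of the call.
A pose or a line that the arm cannot do raises r.PlanningError and nothing moves.
- r.sign_off(): hands the job in, once; it reports no verdict.
Trained networks look in the newest picture that a camera, given by its name, has taken for a name from the list of things; names that differ only in an ending like _2 or _b are one class to them, and where a whole thing is asked for, a point or a joint stands for the part that bears it (a point fixed in the world has none). Each returns a list of dicts, best first, with "score" (0 to 1); they miss things now and then, are a little off and sometimes report something else, mostly with a low value. They report only what shows in the picture. A call takes as long as a camera call. They do not tell look-alikes from the thing itself.
- models.boxes_of(thing, camera): "at" ([x, y, z] in m, in world coordinates, good to about 4 mm: the middle of the surface that is visible of it).
- models.regions_of(thing, camera): "pixels" (384x512 bool, what is visible of it).
- models.mark_of(thing, camera): "at" ([x, y, z] in m, in world coordinates, good to about 4 mm: a listed point, or the origin of a listed thing).
Readings, each from a call of its own:
- telemetry.current_t(): time.
- telemetry.current_joints(): joint angles.
- telemetry.current_dq(): joint speeds.
- telemetry.current_joint_efforts(): joint torques, N m.
- telemetry.current_ee_pos(): TCP position.
- telemetry.current_tool_rot(): TCP orientation.
- telemetry.current_wrist_force(): force on the tool from outside, world axes, zero at the start.
- telemetry.current_torque(): the same for the moment, N m.
- telemetry.current_opening(): finger opening in m.
Only numpy, scipy, OpenCV 4.12 (cv2) and the standard library are available. Lean on these libraries where they do the work, as an engineer would, in place of code of your own. Each camera call takes 0.05 s, during which the arm holds its last target. There are 200 camera calls.

TASK

Of the two small dispensers on the makerspace bench, the one with the square hopper holds a spool of solder. Draw its slide gate straight out by the upright tab until it hits its end stop, so that the spool drops into the tray below, and leave the gate fully out. Leave the gate of the round hopper shut.

Things in the scene. Friction and masses are not known exactly. Their poses are not given: they have to be found in the camera images.
- gate_tab (a point): Top centre of the upright steel tab (12 mm thick along x, 36 wide along y, 65 tall, top 163 mm above the bench) at the outer end of the square hopper's slide gate; moves with it. x: level, the way the gate is drawn out; z up. Gate shut, the hopper's front wall (top at 231 mm) is 80 mm behind the tab. Nothing above or ahead of it but low rails (tops 107 mm) 41 mm each side.
- gate (a joint): How far the square hopper's slide gate is drawn out, in m: 0 fully in, 0.09 at the rigid end stop; it starts up to 12 mm out. The gate, a 5 mm steel blade (top 98 mm above the bench) with the tab standing on it, slides straight and level along the tab's x with 2 to 5 N of drag and stays where it is left. The dispenser is fixed to the bench.
- spool: Solder spool with green flanges, 48 mm across, 32 mm tall, about 110 g, standing on the gate's blade in the 70 mm square chute, some 125 mm behind the tab. Origin: centre of its underside (98 mm above the bench at the start), z along its axis. It falls into the aluminium tray under the chute (floor 6 mm above the bench) when the gate is out.
- round_gate (a joint): The like gate with the same tab on the neighbouring fixed dispenser, the one with the round funnel hopper (136 mm across, rim 231 mm above the bench: pass over it with clearance): 0 shut, 0.09 drawn out. It starts within 4 mm of shut and must stay shut.
Not all that is in view belongs to the job. What is shaped like the spool but black is not meant.

How it is judged:
By the outcome, as a careful person would: the job done as asked, in the order asked, and still so for the second after the job is handed in, with the robot touching nothing.
It also fails if it takes over 32 s, if anything falls off the work surface, if the arm or the gripper's body presses on something with over 40 N, if the wrist force passes 120 N, or if a joint passes its speed limit or range.

## Working session

There is one attempt and no reset: what is moved stays moved. The work goes in short steps, each a Python script; the robot and the scene stay as the last script left them, time stands still between calls to the robot, and variables do not carry over. Pictures are saved under pics/ and viewed, about 8 in all and at most 12, crops included, and the job is handed in when it is done.

```bash
mkdir -p pics
python3 - <<'E'
from plant import r, vision, models, telemetry
import cv2
for c in ("top","side"):
    im=vision.snapshot(c); cv2.imwrite(f"pics/{c}1.png",im[:,:,::-1])
    k=vision.get_calibration(c); print(c,k)
    for n in ("gate_tab","spool"):
        for d in models.mark_of(n,c): print(n,d)
print(telemetry.current_t(), telemetry.current_tool_rot())
E
```

```text
top {'fx': 395.871704390369, 'fy': 395.871704390369, 'cx': 252.86545568162072, 'cy': 192.78112007438088, 'position': array([ 0.45060445, -0.05159063,  1.09214926]), 'orientation': array([-0.04257227,  0.713798  , -0.69674399,  0.05681407])}
gate_tab {'at': [0.5613, 0.2347, 0.1638], 'score': 0.61}
spool {'at': [0.7012, 0.1375, -0.0003], 'score': 0.76}
spool {'at': [0.5617, 0.1058, 0.1014], 'score': 0.65}
spool {'at': [0.5897, -0.0306, 0.0028], 'score': 0.51}
side {'fx': 465.32758462267054, 'fy': 465.32758462267054, 'cx': 255.33034510822665, 'cy': 188.6830461527576, 'position': array([0.11000195, 0.44985935, 0.98172568]), 'orientation': array([ 0.12527925, -0.35477701,  0.87537468, -0.30357463])}
gate_tab {'at': [0.5607, 0.2354, 0.1617], 'score': 0.62}
spool {'at': [0.7019, 0.1352, 0.0046], 'score': 0.61}
0.3 [-1.80976669e-04  8.31769443e-01 -5.55121172e-01 -2.15610492e-04]
```

View pics/top1.png

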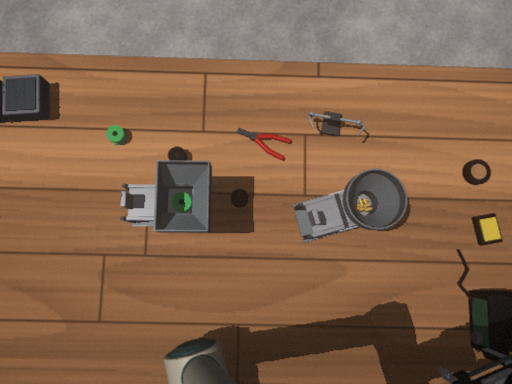

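View pics/side1.png

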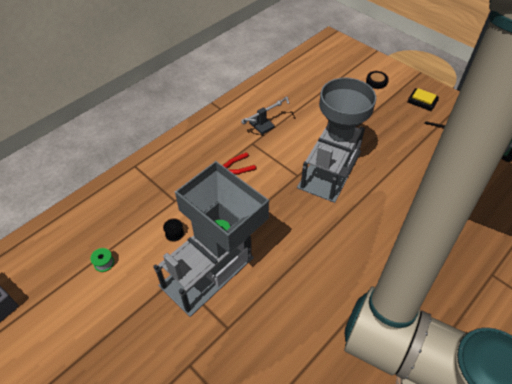

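Top view: the square hopper is at (185,197), with a green spool in it at (181,202) and its gate to the left at about (140,203). The round funnel is at (375,200), holding yellow parts, with its gate at (325,215). A loose green spool lies at (116,134) and black look-alikes at (178,154) and (239,198). The square hopper fits the task, so I'll confirm it in a crop with the tab projected onto it.

```bash
cat > h.py <<'E'
import numpy as np, cv2
from scipy.spatial.transform import Rotation as R
def proj(k,p):
    q=k["orientation"]; c=R.from_quat(q,scalar_first=True).inv().apply(np.atleast_2d(p)-k["position"])
    return np.c_[k["fx"]*c[:,0]/c[:,2]+k["cx"],k["fy"]*c[:,1]/c[:,2]+k["cy"]]
def unproj(k,uv,z):
    d=R.from_quat(k["orientation"],scalar_first=True).apply([(uv[0]-k["cx"])/k["fx"],(uv[1]-k["cy"])/k["fy"],1])
    return k["position"]+d*(z-k["position"][2])/d[2]
E
python3 - <<'E'
from h import *
from plant import vision
out=[]
for c,(u,v,w,h) in (("top",(105,145,120,100)),("side",(130,150,150,170))):
    im=cv2.imread(f"pics/{c}1.png"); k=vision.get_calibration(c)
    s=400/w
    cr=cv2.resize(im[v:v+h,u:u+w],None,fx=s,fy=s,interpolation=cv2.INTER_CUBIC)
    for p in ([.561,.235,.163],): 
        q=(proj(k,p)[0]-[u,v]+.5)*s; print(c,proj(k,p)); cv2.circle(cr,tuple(int(a) for a in q),4,(0,0,255),1)
    out.append(cv2.copyMakeBorder(cr,0,460-cr.shape[0],0,0,cv2.BORDER_CONSTANT))
cv2.imwrite("pics/crop.png",np.hstack(out))
E
```

```text
top [[123.38337731 198.50957806]]
side [[170.4225387  258.94722818]]
```

View pics/crop.png

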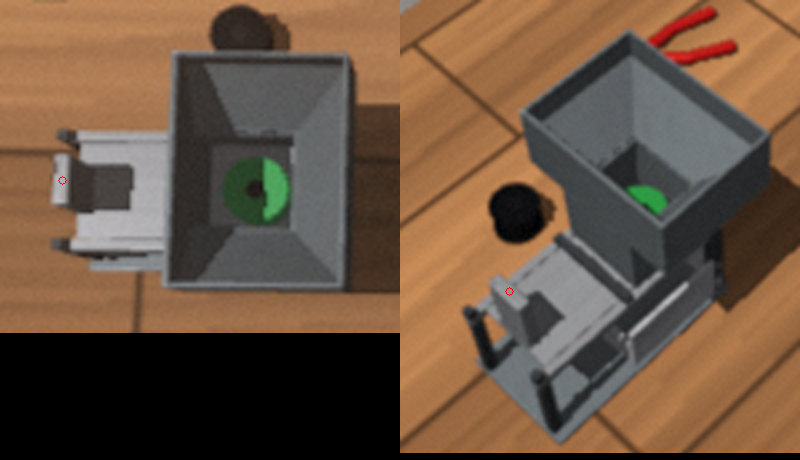

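The crop confirms it: the square hopper holds the green spool, and the projected tab mark lands on its tab in both views. Next I get the gate's direction from the hopper rim and go above the tab.

Run:
```python
from h import *
from plant import r, vision, models, telemetry, inverse_kinematics
k=vision.get_calibration("top")
C=[unproj(k,np.array(p)/3.3333+[104.5,144.5],.231)[:2] for p in ((173,54),(350,54),(352,289),(166,286))]
dirs=[C[0]-C[1],C[3]-C[2],[ (C[3]-C[0])[1],-(C[3]-C[0])[0]],[(C[2]-C[1])[1],-(C[2]-C[1])[0]]]
print(np.round(C,3),[round(float(np.degrees(np.arctan2(d[1],d[0]))),1) for d in dirs])
# side posts/tab line: tab->spool marks
print("tab-spool",np.degrees(np.arctan2(.235-.1058,.561-.5617)))
a=np.mean([np.unwrap([np.pi/2,np.arctan2(d[1],d[0])%(2*np.pi)])[1] for d in dirs]); print("a",np.degrees(a))
r.move_l([.221,-.531,.40],vel=.25)
d=np.array([np.cos(a),np.sin(a),0]); best=None
for s in (1,-1):
    x=s*np.array([-d[1],d[0],0]); z=np.array([0,0,-1.]); M=np.c_[x,np.cross(z,x),z]
    q=R.from_matrix(M).as_quat(scalar_first=True); j=inverse_kinematics([.561,.235,.30],q); print(s,j)
    if j is not None and (best is None or abs(j[5])<best[0]): best=(abs(j[5]),q)
P=np.array([.561,.235,.32])-0.0*d
r.move_to(P,best[1]); 
np.save("q.npy",best[1])
kw=vision.get_calibration("wrist"); im=vision.snapshot("wrist"); cv2.imwrite("pics/w1.png",im[:,:,::-1])
import pickle; pickle.dump(kw,open("kw.pkl","wb"))
for n in ("gate_tab","spool"): print(n,models.mark_of(n,"wrist"))
print(proj(kw,[.561,.235,.163]),telemetry.current_t(),telemetry.current_ee_pos())
```

```text
[[0.639 0.147]
 [0.642 0.03 ]
 [0.486 0.023]
 [0.486 0.143]] [91.6, 90.4, 91.6, 92.7]
tab-spool 90.3104230126052
a 91.55426186035018
1 None
-1 [ 2.82337903e-01  2.98546141e-01  1.30298126e+00 -4.44089210e-16
  1.54006526e+00  2.55210916e-01]
gate_tab [{'at': [0.5622, 0.2327, 0.1647], 'score': 0.7}]
spool [{'at': [0.6983, 0.133, 0.005], 'score': 0.58}]
[[252.61974916 183.12506019]] 4.2333 [0.56126529 0.23437835 0.32005207]
```

View pics/w1.png

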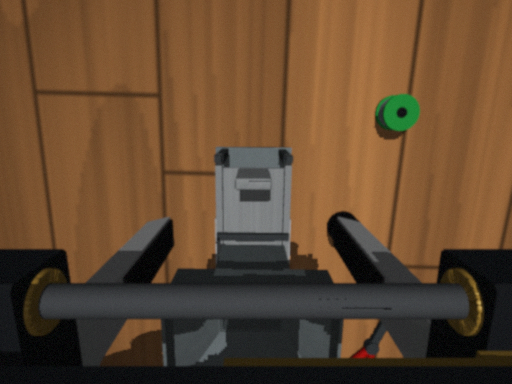

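The wrist view shows the tab top at (236–271, 180–189), with its centre at (253,184). The prediction was (253,183), and the rails run vertical in the image, so the yaw is right too. All three estimates agree to about 2 mm, so I grasp across the tab's width and pull.

Run:
```python
from h import *
from plant import r, vision, models, telemetry, gripper_to
a=np.radians(91.0); d=np.array([np.cos(a),np.sin(a),0])
gripper_to(.07,30)
p=np.array([.5615,.2345,.154])
print("down hit",r.move_l(p,vel=.12,guard=12), telemetry.current_ee_pos())
gripper_to(.0,35); print("open",telemetry.current_opening(),telemetry.current_wrist_force())
p0=np.array(telemetry.current_ee_pos())
if .03<telemetry.current_opening()<.042:
    print("stop",r.move_l(p0+.1*d,vel=.06,guard=18))
    print((np.array(telemetry.current_ee_pos())-p0),telemetry.current_wrist_force(),telemetry.current_opening())
im=vision.snapshot("top"); cv2.imwrite("pics/top2.png",im[:,:,::-1])
print(models.mark_of("spool","top"),models.mark_of("gate_tab","top"),telemetry.current_t())
```

```text
down hit False [0.56204249 0.23467327 0.15481499]
open 0.03583262758945885 [-1.85933902  0.56422093  1.64063202]
stop True
[-0.00141753  0.08723313 -0.0001093 ] [-0.08983005 -1.23758782  3.71554845] 0.03587978041589541
[{'at': [0.5913, -0.035, 0.0011], 'score': 0.68}, {'at': [0.5606, 0.1275, 0.0314], 'score': 0.57}, {'at': [0.7004, 0.1375, -0.0], 'score': 0.56}] [{'at': [0.5558, 0.3203, 0.1646], 'score': 0.73}] 8.4917
```

It stopped after 87 mm and the spool appears to have dropped. I pull once more to confirm it's at the end stop, then release, back off upward and look.

Run:
```python
from h import *
from plant import r, vision, models, telemetry, gripper_to
a=np.radians(91.0); d=np.array([np.cos(a),np.sin(a),0])
p=np.array(telemetry.current_ee_pos())
print("stop",r.move_l(p+.012*d,vel=.03,guard=20),np.array(telemetry.current_ee_pos())-p,telemetry.current_wrist_force())
r.hold(.2); gripper_to(.075)
p=np.array(telemetry.current_ee_pos()); print(r.move_l([p[0],p[1],.33],vel=.15))
r.move_l([p[0]-.2,p[1]+.05,.40],vel=.25)
o=[]
for c,(u,v,w,h) in (("top",(85,145,140,100)),("side",(110,150,170,170))):
    im=vision.snapshot(c)[:,:,::-1]; print(c,models.mark_of("spool",c),models.mark_of("gate_tab",c))
    cr=cv2.resize(im[v:v+h,u:u+w],(400,int(400*h/w)),interpolation=cv2.INTER_CUBIC); o.append(cv2.copyMakeBorder(cr,0,420-cr.shape[0],0,0,cv2.BORDER_CONSTANT))
    if c=="top": cv2.imwrite("pics/top3.png",im)
cv2.imwrite("pics/end.png",np.hstack(o)); print(telemetry.current_t(),telemetry.current_wrist_force())
```

```text
stop True [ 1.22243022e-05  1.15046640e-03 -2.08247406e-04] [-0.43544986 -1.32391328  2.11363762]
False
top [{'at': [0.5924, -0.036, 0.0052], 'score': 0.82}, {'at': [0.5603, 0.1237, 0.0291], 'score': 0.66}, {'at': [0.7, 0.1396, -0.0007], 'score': 0.47}] [{'at': [0.558, 0.3179, 0.1656], 'score': 0.85}]
side [{'at': [0.698, 0.1382, 0.002], 'score': 0.71}, {'at': [0.5591, 0.1226, 0.0251], 'score': 0.47}] []
12.4917 [ 0.28851905  0.14356009 -0.05676213]
```

View pics/end.png

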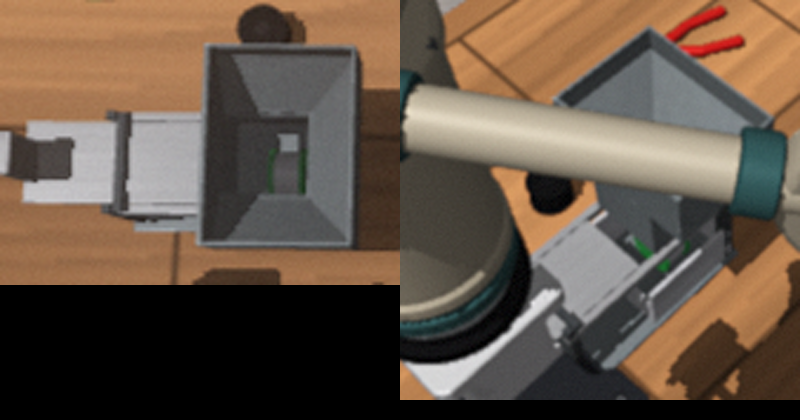

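View pics/top3.png

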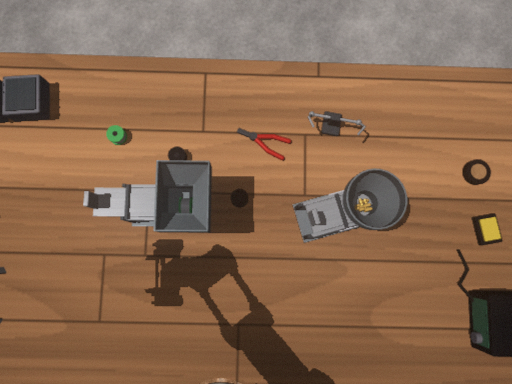

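The final views show the tab well out at (90,200). The spool has left the blade and lies on its side in the tray; its underside centre is at z ≈ 0.03, which matches 6 mm of floor plus the 24 mm radius. The round gate is unchanged at (320,216), and the robot is clear of everything.

Run:
```python
from plant import r
r.hold(.2); r.sign_off()
```

```text
the job is handed in; nothing more can be done
```

The square hopper's gate is fully out, its solder spool has dropped into the tray, and the job is handed in. I gripped the tab across its width and drew it about 87 mm, where the force guard tripped. A second pull met 20 N within about 1 mm, so I take it to be at the end stop. I then released it and retreated upward.

**Last checks:**
- **Spool:** the top and side cameras both place it in the tray, lying on its side, with its underside centre about 27 mm above the bench.
- **Gate:** the top camera shows the tab 84 to 86 mm from where it started, against 88 mm measured at the gripper. That is within camera error. The side camera could not see the tab because the arm was in the way.
- **Round gate:** it looks unchanged in the top picture. I did not measure it.
- **Limits:** the last time reading before hand-in was 12.5 s of the 32 s allowed, and the wrist force was near zero.

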